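# Turn the stiff leaf of the recipe binder and weigh it down again

### The arm

A 7-joint arm with a two-finger parallel gripper is mounted at the origin on a cart in front of the work surface, level with it; the furniture and walls round the work are solid. World frame = base frame: x ahead of the robot, y to its left, z up, the work surface at z = 0. Lengths are in mm, angles in rad, forces in N, time in s.
With the tool pointing down it reaches from about 425 to 875 mm from the base axis. Payload 4.7 kg.
Tool frame: the origin (TCP) lies on the centre line of the jaws, within the pads' length; the fingertips stand 25 mm ahead of it and the grasp point (between the pads) lies 6 mm ahead of it; z points along the fingers, y is the line along which they close (so a half turn about z gives the same grasp; the last joint's range is limited). The gripper opens to 87 mm and grips with 3 to 60 N. Pads are 19 mm wide; open, the fingers measure 117 mm over their backs; the gripper's body (75 mm by 190 mm) begins 51 mm behind the grasp point.
Start: joints at [1.235, 0.321, -0.07, 1.45, 0.023, 1.371, -0.057], TCP at [222.743, -610.663, 247.587] pointing down, gripper open.
Joint ranges: [-2.86, 2.86], [-0.3, 2.09], [-1.38, 1.24], [0.06, 2.45], [-1.56, 4.7], [0.09, 2.05], [-2.69, 2.69]. Speed limits (rad/s): [2.57, 2.57, 3.14, 3.14, 3.14, 3.14, 3.14].

### API

Orientations are given as a unit quaternion [x, y, z, w].
In Python, from rig import sense, get_image, sign_off gives the robot as it stands.
- The arm moves only by the tool carry_out, never from a script. Its argument "rows" is a list that holds one entry, the list of rows, each a list of 7 numbers: the shift along the world's x, y, z in mm, then the turn, a rotation vector about the world's x, y, z in degrees, then the opening, from -1 (shut) to 1 (fully open). In form: [[[x, y, z, wx, wy, wz, gripper], ...]]. A call has 1 to 12 rows; each row shifts and turns the commanded pose from where the row before left it; what a row does not reach is not made up. A row lasts 1/8 s, in which the tool goes at most 62.5 mm and 10.7 degrees, less where a joint would pass 70% of its speed; a pose out of reach is approached as far as the arm can. A call with a gripper value outside its range is refused whole. The fingers move at their own pace and stop on an object; "force" is the grip in N (left out, the last holds). Time passes only in rows, so rows that do not move let the fingers close. It gives the time, the measured TCP pose, the force, the opening and the grip force at its end, in the units of the state.
- sense(): the state, without advancing time (a new reading comes with each control period).
- get_image(name): name is "scene" or "top" or "wrist"; returns a dict with "img" (480x640x3 uint8, red, green, blue), "vfov" (degrees; the focal length in pixels is half the picture's height over the tangent of half this angle, whatever the lens; pixels are square), "cx", "cy" (the principal point, pixels), "pose" (4x4, takes a point from camera to world coordinates). Camera axes: x right, y up, looking along -z (the intrinsics and any distortion apply to the point x, -y, -z); pixel columns grow to the right and rows downward; lengths in mm; the calibration is good to about 2 mm. A picture is of the moment at which its call begins. There is no depth.
- sign_off(): hands the job in; it is judged then, once.
The state is a dict: "time_s": time; "q": joint angles; "dq": joint speeds; "joint_efforts": joint torques, N m; "eef_pos": TCP position; "orientation": TCP orientation; "wrist_force": force on the tool from outside, world axes, zero at the start; "wrist_torque": the same for the moment, N m; "opening": finger opening in mm; "grip_force": force on a finger pad.
Only numpy, scipy, OpenCV 4.12 (cv2) and the standard library are available. Lean on these libraries where they do the work, as an engineer would, in place of code of your own. Each camera call takes 0.05 s, during which the arm holds its last target. There are 200 camera calls.

### The job

The recipe binder lies open with a flat tin keeping its stiff, red-edged leaf down on the right. Take the tin off, turn that leaf over across the rings to the left so that the recipe on its back shows, and then gently lay the tin on the leaf again to keep it flat: on the plain green band at the head of the page, lengthwise from the rings towards the red edge, so that nothing of the recipe is covered. Do not let the tin tumble, and leave the other things where they are.

Things in the scene. Friction and masses are not known exactly. Their poses are not given: they have to be found in the camera images.
- binder: Dark blue ring binder lying open, fixed, 212 (along spine) x 344 mm. Origin: under mid-spine, worktop height. x along the spine away from the reader, y to the left pages, z up. Ring axis along x at z 20.5; two rings at x +-40, to z 39, y +-19. Paper pages (fixed): top z 18, out to y +-132; covers 3 thick, to y +-172. Worktop right of the right cover is clear for 130 mm.
- leaf (a joint): Turn of the stiff leaf about the ring axis, rad: 0 flat on the right pages (binder -y), 1.57 upright, 3.14 flat on the left pages. It is springy and does not lie flat unweighted: it rises 0.3 to 0.6 off the right pages and, once past upright, stays 0.3 to 0.6 short of the left ones. Less than 0.5 N at its edge presses it flat; the tin's weight keeps it so.
- leaf_bar (a point): Middle of the red grip bar on the leaf's free edge, 144.5 mm from the ring axis. Bar: 190 mm along the spine, 15 wide, 8 thick. The rest is white board, 3 thick, 11 to 139 mm from the axis, mid-plane through the axis (bar stands 2.5 proud on both faces). Leaf 85 g. Axes: the binder's when the leaf is at 0; -y from rings to bar, -z out of the back face.
- leaf_back_band (a point): Centre of the plain green band on the leaf's back face, on the surface, 51 mm from mid-spine toward the head of the page (binder +x), 78 mm from the ring axis. Band: 84 mm along the spine, 112 mm from rings to bar (its long side). With the leaf flat on the left it is 22 mm above the worktop, at binder y +78. Axes as leaf_bar. (The front face has an orange band.)
- tin: Flat food tin, blue-green lid, rounded corners, 63 (its x) x 105 (its y) x 26 mm high, 100 to 210 g. Origin: centre of the underside; z up through the lid. Starts on the leaf's front face, underside 22 mm above the worktop, roughly lengthwise along the spine.
- mill: wooden pepper mill, 58 mm across, 170 mm tall, stands on the worktop at the right of the binder; origin under its middle. Leave it alone.
- bowl: brown paper bowl, 181 mm across, 83 mm tall, very light (30 g), stands on the worktop at the left of the binder; origin under its middle. Leave it alone.
- spice_a: spice jar with a black cap and a pale label, 41 mm across, 105 mm tall, behind the binder under the wall cabinets; origin under its middle. Leave it alone.
- mug: white mug with yellow stripes, 86 mm across, 101 mm tall, behind the binder at the right, under the wall cabinets; origin under its middle. Leave it alone.
Mind the look-alikes: they are no part of the job. There is more than one size of the tin; the one meant has the size given above.

How it is judged:
By the outcome, as a careful person would: the job done as asked, in the order asked, and still so for the second after the job is handed in, with the robot touching nothing.
It also fails if it takes over 72 s, if anything falls off the work surface, if the arm or the gripper's body presses on something with over 40 N, if the wrist force passes 120 N, or if a joint passes its speed limit or range.

## Working session

There is one attempt and no reset: what is moved stays moved. The work goes in short steps, Python scripts to look and compute and a tool call to move; the robot and the scene stay as the last step left them, time stands still between calls to the robot, and variables do not carry over. Pictures are saved under pics/ and viewed, at most 10 in all, crops included, and the job is handed in when it is done.

Besides the shell and the picture viewer there is one more tool, called after "Request:" in YAML: its name, and indented under it one key for each argument. carry_out: Moves the arm, as the interface text tells. Its arguments: {"type":"object","properties":{"rows":{"type":"array"},"force":{"type":"number"}},"required":["rows"]}

```bash
mkdir -p pics; ls
python3 - <<'E'
from rig import *
import cv2,pickle
d={}
for n in("scene","top"):
    g=get_image(n);d[n]=g;cv2.imwrite(f"pics/{n}0.png",g["img"][...,::-1]);print(n,g["vfov"],g["cx"],g["cy"],g["pose"],[k for k in g])
pickle.dump(d,open("im0.pkl","wb"));print(sense())
E
```

```text
pics
scene 45.530733765683095 320.3235845742704 234.66676540937988 [[-9.92934924e-02  4.76740356e-01 -8.73418248e-01 -8.37607618e+02]
 [-9.94981808e-01 -3.66930823e-02  9.30850091e-02  1.26851636e+02]
 [ 1.23289727e-02  8.78278003e-01  4.77991366e-01  8.34169149e+02]
 [ 0.00000000e+00  0.00000000e+00  0.00000000e+00  1.00000000e+00]] ['img', 'vfov', 'cx', 'cy', 'pose']
top 46.35465040297833 317.91492683699255 253.1724294822317 [[-1.81995870e-01  9.31879025e-01 -3.13813617e-01  1.09443090e+02]
 [-9.83269863e-01 -1.70004259e-01  6.54135118e-02  8.87996539e+01]
 [ 7.60782814e-03  3.20468461e-01  9.47228635e-01  1.49089055e+03]
 [ 0.00000000e+00  0.00000000e+00  0.00000000e+00  1.00000000e+00]] ['img', 'vfov', 'cx', 'cy', 'pose']
{'time_s': 0.1, 'q': array([ 1.23509912,  0.32173898, -0.07008149,  1.45152145,  0.02258463,
        1.37078087, -0.05692568]), 'dq': array([-2.78857065e-04, -1.34336375e-03, -3.36252264e-04, -3.20159859e-03,
       -1.33730593e-04,  4.72643921e-05, -1.46253786e-03]), 'joint_efforts': array([-1.24023095e-04, -4.92571843e+01, -4.05754354e-01, -3.13399172e+01,
       -6.39761123e-02,  3.94750061e-02,  8.73104000e-05]), 'eef_pos': array([ 222.5716091 , -610.24521333,  246.59306992]), 'orientation': array([ 9.84744252e-01,  1.74005939e-01, -1.82250464e-04, -8.10783515e-04]), 'wrist_force': array([ 0.23705138,  0.54960878, -0.27980385]), 'wrist_torque': array([-0.04820945, -0.01140281,  0.00294684]), 'grip_force': 0.0, 'opening': 86.88012050111047}
```

View pics/top0.png

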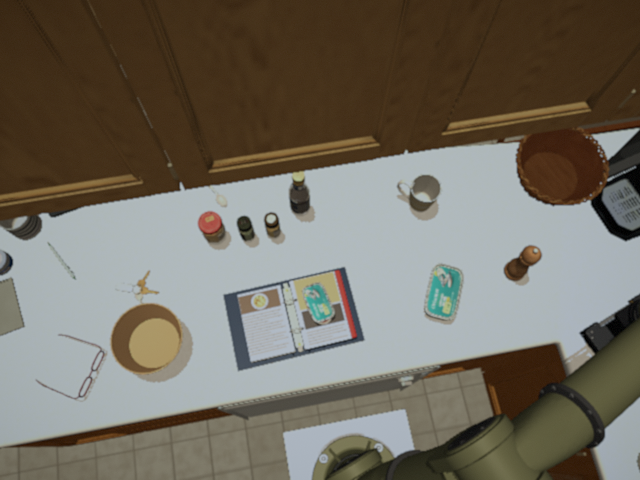

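View pics/scene0.png

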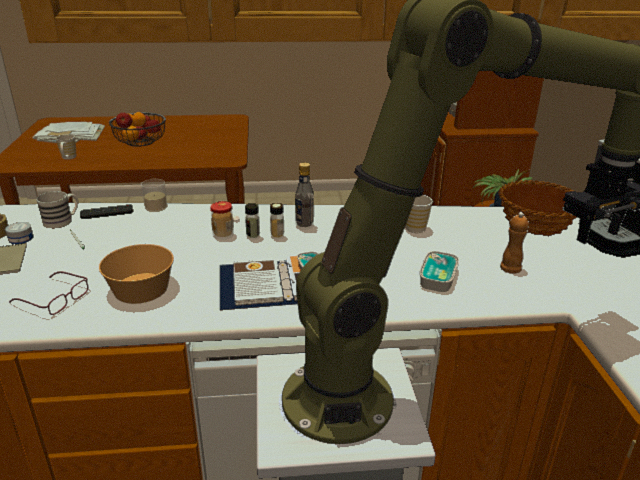

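Top view: the binder is centred near (294,317) with its red edge near (347,305). Two tins are in view: A on the leaf at (320,304) and B on the worktop at (443,292), which is larger. A fits because it lies on the leaf, and I'll check its size. Bowl is at (146,340), mill at (523,262).

```bash
cat > h.py <<'E'
import numpy as np,cv2
def ray(g,uv):
    uv=np.atleast_2d(np.array(uv,float));f=240/np.tan(np.radians(g["vfov"]/2))
    d=np.c_[(uv[:,0]-g["cx"])/f,-(uv[:,1]-g["cy"])/f,-np.ones(len(uv))]
    return g["pose"][:3,3],d@g["pose"][:3,:3].T
def onz(g,uv,z):
    o,d=ray(g,uv);return o+d*((z-o[2])/d[:,2])[:,None]
def rect(g,mask,z):
    "min-area rectangle, in world xy, of the largest blob cast on plane z"
    c=max(cv2.findContours(mask,0,cv2.CHAIN_APPROX_NONE)[0],key=cv2.contourArea)
    p=onz(g,c[:,0],z)[:,:2].astype(np.float32)
    return cv2.minAreaRect(p),cv2.boundingRect(c)
def project(g,P):
    P=np.atleast_2d(P);f=240/np.tan(np.radians(g["vfov"]/2))
    c=(P-g["pose"][:3,3])@g["pose"][:3,:3]
    return np.c_[g["cx"]-f*c[:,0]/c[:,2],g["cy"]+f*c[:,1]/c[:,2]]
def sub(img,x0,y0,x1,y1,m):
    o=np.zeros(img.shape[:2],np.uint8);o[y0:y1,x0:x1]=m[y0:y1,x0:x1]*255;return o
E
python3 - <<'E'
from h import *
import pickle
g=pickle.load(open("im0.pkl","rb"))["top"];im=g["img"];h=cv2.cvtColor(im,cv2.COLOR_RGB2HSV)
H,S,V=[h[...,i].astype(int) for i in range(3)]
teal=(H>75)&(H<100)&(S>90)&(V>70)
red=((H<6)|(H>174))&(S>150)&(V>90)
for n,b in(("A",(295,270,345,335)),("B",(415,255,475,330))):
    print(n,rect(g,sub(im,*b,teal),48))
print("red",rect(g,sub(im,325,260,370,350,red),24))
notwhite=sub(im,215,255,372,375,(V<150)|(S>60))
notwhite=cv2.morphologyEx(notwhite,cv2.MORPH_CLOSE,np.ones((25,25)))
r=rect(g,notwhite,3);print("binder",r,cv2.boxPoints(r[0]).round())
c=im[250:385,215:480];c=cv2.resize(c,None,fx=3,fy=3,interpolation=cv2.INTER_CUBIC);cv2.imwrite("pics/crop0.png",c[...,::-1])
for n,b in(("bowl",(105,298,190,380)),("mill",(500,240,545,285))):
    print(n,onz(g,[(b[0],b[1]),(b[2],b[3])],0).round())
E
```

```text
A (((454.151611328125, 14.668859481811523), (92.62401580810547, 49.738548278808594), 12.50078010559082), (306, 285, 25, 35))
B (((422.57708740234375, -320.8888244628906), (71.23082733154297, 131.53663635253906), 63.89205551147461), (428, 267, 32, 50))
red (((442.5239562988281, -59.994754791259766), (187.47695922851562, 9.84985065460205), 3.129274606704712), (336, 271, 20, 67))
binder (((435.87127685546875, 85.89991760253906), (212.89764404296875, 343.4398498535156), 3.119534730911255), (223, 267, 142, 104)) [[320. 252.]
 [339. -91.]
 [552. -80.]
 [533. 263.]]
bowl [[581. 580.   0.]
 [320. 377.   0.]]
mill [[ 549. -530.    0.]
 [ 399. -615.    0.]]
```

View pics/crop0.png

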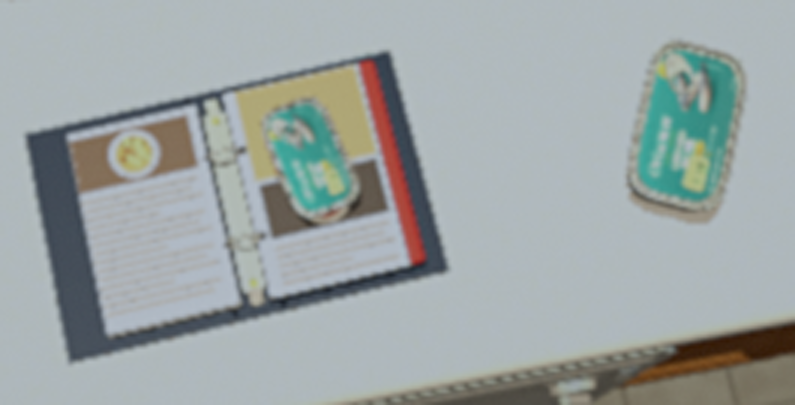

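Tin A (crop around (310,158), i.e. full image (319,303)) lies on the leaf and is clearly smaller than B (crop (688,130)), about 131 mm long. So A is the tin meant. Next I move above it and look with the wrist camera.

Request:
carry_out:
  rows:
    - [[19, 52, 0, 0, 0, -0.7, 1], [19, 52, 0, 0, 0, -0.7, 1], [19, 52, 0, 0, 0, -0.7, 1], [19, 52, 0, 0, 0, -0.7, 1], [19, 52, 0, 0, 0, -0.7, 1], [19, 52, 0, 0, 0, -0.7, 1], [19, 52, 0, 0, 0, -0.7, 0.75], [19, 52, 0, 0, 0, -0.7, 0.75], [19, 52, 0, 0, 0, -0.7, 0.75], [19, 52, 0, 0, 0, -0.7, 0.75], [19, 52, 0, 0, 0, -0.5, 0.75], [22, 53, 0, 0, 0, 0, 0.75]]

```text
time_s: 1.6
eef_pos: [453.8, 15.9, 247.5]
orientation: [0.994, 0.109, 0.0, 0.001]
wrist_force: [1.6, 0.5, 0.0]
opening: 76.0
grip_force: 0.0
```

Request:
carry_out:
  rows:
    - [[0, 0, 0, 0, 0, 0, 0.75], [0, 0, 0, 0, 0, 0, 0.75], [0, 0, 0, 0, 0, 0, 0.75]]

```text
time_s: 1.98
eef_pos: [453.3, 12.8, 247.3]
orientation: [0.994, 0.108, -0.0, 0.0]
wrist_force: [-0.6, -0.1, 0.2]
opening: 76.2
grip_force: 0.0
```

Run:
```python
from rig import *
from h import *
import pickle
s=sense();print(s["eef_pos"],s["orientation"],s["q"],s["opening"])
g=get_image("wrist");pickle.dump(g,open("w1.pkl","wb"));im=g["img"];cv2.imwrite("pics/w1.png",im[...,::-1])
h=cv2.cvtColor(im,cv2.COLOR_RGB2HSV);H,S,V=[h[...,i].astype(int) for i in range(3)]
teal=((H>75)&(H<100)&(S>90)&(V>70)).astype(np.uint8)*255
p=cv2.morphologyEx(teal,cv2.MORPH_CLOSE,np.ones((15,15)))
print(rect(g,p,48))
```

```text
[453.32439564  12.83334682 247.30175655] [ 9.94154735e-01  1.07963837e-01 -3.70826332e-04  1.85105122e-04] [ 0.70880101 -0.09656622 -0.74032499  1.88844925 -0.06664729  1.32576943
 -1.36740985] 76.17971387980165
(((457.1103820800781, 12.687152862548828), (92.61717224121094, 51.06216049194336), 11.890663146972656), (300, 169, 51, 89))
```

View pics/w1.png

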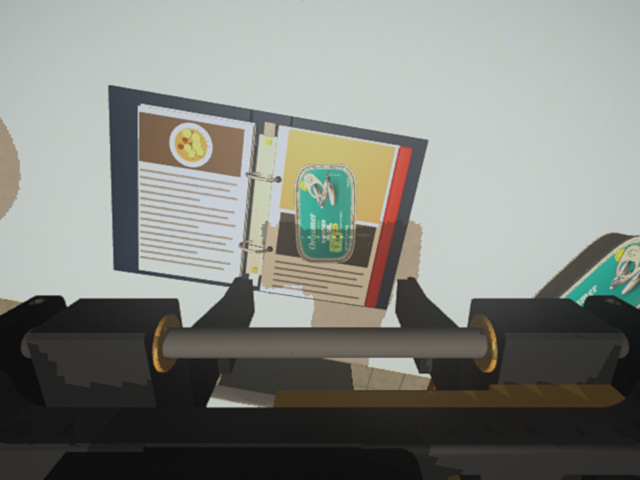

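The wrist view shows the tin centred at (325,213), in line with the fingers. The world fix is about (456,13) with yaw 12°. Descend and grip.

Request:
carry_out:
  rows:
    - [[3, 0, -30, 0, 0, 0, 0.75], [0, 0, -40, 0, 0, 0, 0.75], [0, 0, -40, 0, 0, 0, 0.75], [0, 0, -40, 0, 0, 0, 0.75], [0, 0, -25, 0, 0, 0, 0.75], [0, 0, -12, 0, 0, 0, 0.75], [0, 0, -8, 0, 0, 0, 0.75], [0, 0, 0, 0, 0, 0, 0.75], [0, 0, 0, 0, 0, 0, 0.3], [0, 0, 0, 0, 0, 0, 0.2], [0, 0, 0, 0, 0, 0, 0.2], [0, 0, 0, 0, 0, 0, 0.2]]
  force: 15

```text
time_s: 3.52
eef_pos: [457.3, 14.1, 53.2]
orientation: [0.994, 0.109, 0.001, 0.0]
wrist_force: [0.7, -1.2, 4.0]
opening: 59.4
grip_force: 15.0
```

Request:
carry_out:
  rows:
    - [[0, 0, 10, 0, 0, 0, 0.2], [0, 0, 20, 0, 0, 0, 0.2], [0, 0, 30, 0, 0, 0, 0.2], [0, 0, 35, 0, 0, 0, 0.2], [0, 0, 35, 0, 0, 0, 0.2], [0, 0, 20, 0, 0, 0, 0.2], [1, -20, 0, 0, 0, 0, 0.2], [2, -35, 0, 0, 0, 0, 0.2], [3, -35, 0, 0, 0, 0, 0.2], [3, -35, 0, 0, 0, 0, 0.2], [3, -25, 0, 0, 0, 0, 0.2], [1, -15, 0, 0, 0, 0, 0.2]]

```text
time_s: 5.03
eef_pos: [469.7, -151.5, 202.5]
orientation: [0.994, 0.109, -0.0, -0.0]
wrist_force: [0.1, -0.1, -1.5]
opening: 59.4
grip_force: 15.0
```

Request:
carry_out:
  rows:
    - [[0, 0, 0, 0, 0, 0, 0.2], [0, 0, -20, 0, 0, 0, 0.2], [0, 0, -35, 0, 0, 0, 0.2], [0, 0, -40, 0, 0, 0, 0.2], [0, 0, -35, 0, 0, 0, 0.2], [0, 0, -20, 0, 0, 0, 0.2], [0, 0, -10, 0, 0, 0, 0.2], [0, 0, -7, 0, 0, 0, 0.2], [0, 0, 0, 0, 0, 0, 0.2], [0, 0, 0, 0, 0, 0, 0.2]]

```text
time_s: 6.28
eef_pos: [470.4, -150.8, 36.4]
orientation: [0.994, 0.109, 0.001, 0.0]
wrist_force: [-0.6, 0.5, -1.3]
opening: 59.7
grip_force: 15.0
```

Request:
carry_out:
  rows:
    - [[0, 0, -2, 0, 0, 0, 0.2], [0, 0, -2, 0, 0, 0, 0.2], [0, 0, -1, 0, 0, 0, 0.2], [0, 0, 0, 0, 0, 0, 0.2]]

```text
time_s: 6.78
eef_pos: [469.8, -150.8, 31.2]
orientation: [0.994, 0.109, -0.0, 0.0]
wrist_force: [-2.5, 2.0, 5.0]
opening: 59.9
grip_force: 15.0
```

Request:
carry_out:
  rows:
    - [[0, 0, 0, 0, 0, 0, 0.6], [0, 0, 0, 0, 0, 0, 0.7], [0, 0, 15, 0, 0, 0, 0.7], [0, 0, 25, 0, 0, 0, 0.7], [0, 0, 40, 0, 0, 0, 0.0], [0, 0, 40, 0, 0, -10, -1], [0, 0, 50, 0, 0, -10, -1], [0, 0, 30, 0, 0, -10, -1], [0, 0, 0, 0, 0, -10, -1], [0, 0, 0, 0, 0, -10, -1], [0, 0, 0, 0, 0, -10, -1], [0, 0, 0, 0, 0, -10, -1]]

```text
time_s: 8.28
eef_pos: [469.9, -150.4, 231.7]
orientation: [0.876, -0.483, 0.001, -0.0]
wrist_force: [-0.1, -0.5, 0.2]
opening: 3.7
grip_force: 0.0
```

Request:
carry_out:
  rows:
    - [[0, 0, 0, 0, 0, -10, -1], [0, 0, 0, 0, 0, -10, -1], [0, 0, 0, 0, 0, -9, -1], [0, 0, 0, 0, 0, 0, -1]]

```text
time_s: 8.78
eef_pos: [464.0, -151.8, 240.8]
orientation: [0.767, -0.641, 0.008, -0.008]
wrist_force: [0.2, -0.5, 0.3]
opening: 0.1
grip_force: 0.0
```

Run:
```python
from rig import *
from h import *
import pickle
s=sense();print(s["eef_pos"],s["orientation"],s["q"],s["opening"])
a=get_image("top");b=get_image("scene");pickle.dump((a,b),open("im2.pkl","wb"))
A=cv2.resize(a["img"][240:390,210:400],None,fx=3,fy=3,interpolation=cv2.INTER_CUBIC);B=cv2.resize(b["img"][200:320,200:440],(570,285))
cv2.imwrite("pics/m2.png",np.vstack([A[:315],B])[...,::-1])
for n,g,bx in(("top",a,(325,250,372,350)),("scene",b,(280,200,330,310))):
    h=cv2.cvtColor(g["img"],cv2.COLOR_RGB2HSV);H,S,V=[h[...,i].astype(int) for i in range(3)]
    m=sub(g["img"],*bx,((H<6)|(H>174))&(S>150)&(V>90))
    c=cv2.findContours(m,0,2)[0];c=max(c,key=cv2.contourArea);r=cv2.minAreaRect(c);print(n,r,cv2.boxPoints(r).round(1).tolist())
    # bar on circle: for candidate theta, project bar centre
    R=np.array([[.9985,-.0545],[.0545,.9985]])
    for t in(.2,.3,.4,.5,.6,.7):
        P=[]
        for x in(-95,95):
            p=R@[x,-144.5*np.cos(t)]+[435.3,85.3];P.append([*p,20.5+144.5*np.sin(t)])
        print(t,project(g,P).round(1).tolist())
h=cv2.cvtColor(a["img"],cv2.COLOR_RGB2HSV);H,S,V=[h[...,i].astype(int) for i in range(3)]
print("tin",rect(a,sub(a["img"],340,270,410,350,(H>75)&(H<100)&(S>90)&(V>70)),26))
```

```text
[ 463.95613046 -151.76703074  240.78210862] [ 0.76719123 -0.64132273  0.00755406 -0.00810654] [ 1.06617435 -0.01109345 -0.78359234  1.84079288 -0.01728565  1.28834447
 -2.67615861] 0.13116000881715856
top ((341.8460388183594, 299.90972900390625), (70.59400177001953, 4.291172981262207), 75.3791275024414) [[330.8999938964844, 266.29998779296875], [335.0, 265.20001220703125], [352.79998779296875, 333.5], [348.70001220703125, 334.6000061035156]]
0.2 [[353.9, 335.9], [335.9, 267.7]]
0.3 [[352.9, 335.2], [334.8, 266.4]]
0.4 [[351.4, 334.7], [333.2, 265.3]]
0.5 [[349.3, 334.4], [331.0, 264.3]]
0.6 [[346.7, 334.2], [328.3, 263.6]]
0.7 [[343.6, 334.1], [325.2, 263.0]]Traceback (most recent call last):
  File "<stdin>", line 11, in <module>
ValueError: max() iterable argument is empty
```

View pics/m2.png

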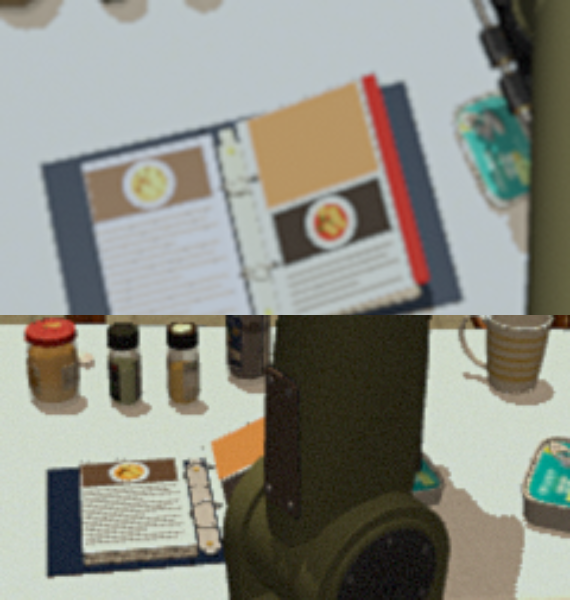

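The leaf stands at about 0.40 rad, with the red bar at top px (342,300) and the scene view of it hidden by the arm. The tin sits upright on the worktop to the right at crop (500,150). Joint 7 hit its limit, so I'll yaw the other way, then tilt to hook under the bar.

Request:
carry_out:
  rows:
    - [[0, 0, 0, 0, 0, 10, -1], [0, 0, 0, 0, 0, 10, -1], [0, 0, 0, 0, 0, 10, -1], [0, 0, 0, 0, 0, 10, -1], [0, 0, 0, 0, 0, 10, -1], [0, 0, 0, 0, 0, 10, -1], [0, 0, 0, 0, 0, 10, -1], [0, 0, 0, 0, 0, 10, -1], [0, 0, 0, 0, 0, 10, -1], [0, 0, 0, 0, 0, 10, -1], [0, 0, 0, 0, 0, 10, -1], [0, 0, 0, 0, 0, 10, -1]]

```text
time_s: 10.38
eef_pos: [464.6, -149.5, 239.3]
orientation: [0.937, 0.349, -0.004, -0.01]
wrist_force: [0.1, -0.1, 1.2]
opening: 0.3
grip_force: 0.0
```

Request:
carry_out:
  rows:
    - [[0, 0, 0, 0, 0, 10, -1], [0, 0, 0, 0, 0, 10, -1], [0, 0, 0, 0, 0, 10, -1], [0, 0, 0, 0, 0, 10, -1], [0, 0, 0, 0, 0, 10, -1], [0, 0, 0, 0, 0, 3, -1], [0, 0, 0, 0, 0, 0, -1], [0, 0, 0, 0, 0, 0, -1]]

```text
time_s: 11.38
eef_pos: [464.5, -149.8, 239.5]
orientation: [0.686, 0.728, -0.008, -0.007]
wrist_force: [0.4, 0.1, -1.2]
opening: 0.3
grip_force: 0.0
```

Request:
carry_out:
  rows:
    - [[0, 10, 0, 10, 0.5, 0, -1], [0, 10, 0, 10, 0.5, 0, -1], [0, 10, 0, 10, 0.5, 0, -1], [0, 10, 0, 10, 0.5, 0, -1], [0, 7, -20, 0, 0, 0, -1], [0, 0, -35, 0, 0, 0, -1], [0, 0, -40, 0, 0, 0, -1], [0, 0, -35, 0, 0, 0, -1], [0, 0, -20, 0, 0, 0, -1], [0, 0, -17, 0, 0, 0, -1], [0, 0, 0, 0, 0, 0, -1], [0, 0, 0, 0, 0, 0, -1]]

```text
time_s: 12.88
eef_pos: [465.0, -103.5, 73.4]
orientation: [0.642, 0.686, 0.23, -0.253]
wrist_force: [-0.7, 0.9, -1.2]
opening: 0.2
grip_force: 0.0
```

Request:
carry_out:
  rows:
    - [[-1, 15, -4, 0, 0, 0, -1], [-1, 15, 0, 0, 0, 0, -1], [0, 5, 0, 0, 0, 0, -1], [0, 0, 5, 0, 0, 0, -1], [0, 3, 10, 0, 0, 0, -1], [0, 5, 12, 0, 0, 0, -1], [-1, 6, 10, 0, 0, 0, -1], [0, 0, 0, 0, 0, 0, -1]]

```text
time_s: 13.88
eef_pos: [461.6, -53.9, 106.5]
orientation: [0.642, 0.687, 0.229, -0.253]
wrist_force: [0.3, -0.8, -0.6]
opening: 1.0
grip_force: 0.0
```

```bash
cat > look.py <<'E'
from rig import *
from h import *
import sys,pickle
n=sys.argv[1];a=get_image("top");b=get_image("scene");pickle.dump((a,b),open(n+".pkl","wb"))
A=cv2.resize(a["img"][230:390,210:400],None,fx=3,fy=3,interpolation=cv2.INTER_CUBIC)[:370];B=cv2.resize(b["img"][200:320,200:440],(570,228))
cv2.imwrite(f"pics/{n}.png",np.vstack([A,B])[...,::-1])
E
python3 look.py m3
```

```text
(no output)
```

View pics/m3.png

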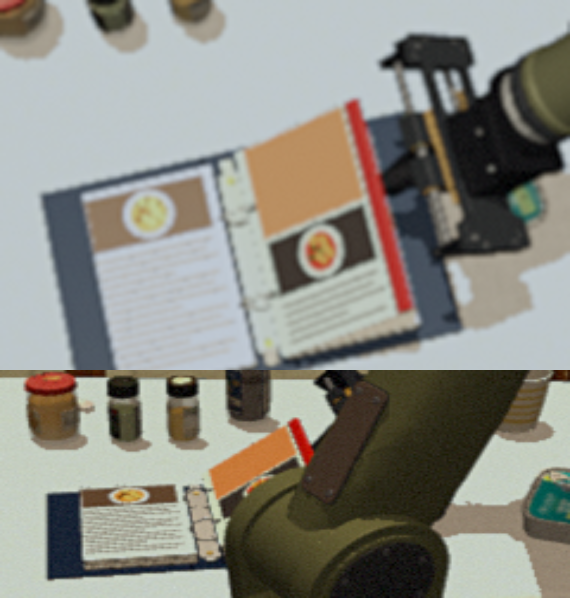

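The fingertips are under the bar at crop (385,190), and the leaf has risen to about 0.63 rad (bar's top end at crop (350,100)). Continue the arc.

Request:
carry_out:
  rows:
    - [[-1, 11, 8, 0, 0, 0, -1], [-1, 12, 7, 0, 0, 0, -1], [0, 11, 6, 0, 0, 0, -1], [-1, 11, 9, -5, -0.3, 0, -1], [0, 11, 8, -5, -0.3, 0, -1], [-1, 10, 7, -5, -0.3, 0, -1], [0, 11, 7, -5, -0.3, 0, -1], [-1, 12, 5, -5, -0.3, 0, -1], [-1, 12, 4, -5, -0.3, 0, -1], [0, 13, 3, -5, -0.3, 0, -1], [-1, 13, 2, -5, -0.3, 0, -1], [0, 0, 0, 0, 0, 0, -1]]

```text
time_s: 15.48
eef_pos: [453.7, 76.2, 172.0]
orientation: [0.683, 0.731, -0.006, -0.004]
wrist_force: [-0.8, -0.0, 0.2]
opening: 0.5
grip_force: 0.0
```

```bash
python3 look.py m4; python3 -c "
from rig import *
s=sense();print(s['q'],s['wrist_force'])"
```

```text
[ 0.79205045  0.02308509 -1.00283558  1.96293103  0.0194441   1.18169813
 -0.15675679] [ 0.34379475 -0.60884122 -0.74680382]
```

View pics/m4.png

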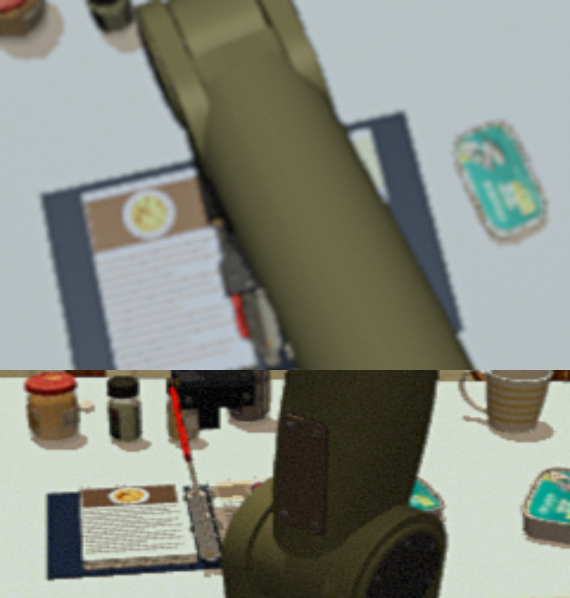

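The leaf stands upright; its red bar is at lower crop (180,425), just left of the fingers. Push on past upright.

Request:
carry_out:
  rows:
    - [[-1, 12, 0, -5, -0.3, 0, -1], [-1, 13, 0, -5, -0.3, 0, -1], [0, 13, -2, -5, -0.3, 0, -1], [-1, 13, -3, -5, -0.3, 0, -1], [-1, 12, -4, -5, -0.3, 0, -1], [0, 11, -5, -5, -0.3, 0, -1], [0, 11, -6, -5, -0.3, 0, -1], [0, 0, 0, 0, 0, 0, -1], [0, 0, 0, 0, 0, 0, -1], [0, 0, 0, 0, 0, 0, -1]]

```text
time_s: 16.82
eef_pos: [450.9, 156.0, 152.2]
orientation: [0.656, 0.692, -0.212, 0.215]
wrist_force: [-0.1, -1.0, -0.6]
opening: 0.3
grip_force: 0.0
```

Request:
carry_out:
  rows:
    - [[0, -15, 10, 5, 0, 0, -1], [0, -30, 20, 10, 0.5, 0, -1], [1, -40, 20, 10, 0.5, 0, -1], [2, -50, 20, 10, 0.5, 0, -1], [4, -50, 10, 0, 0, 0, -0.5], [5, -50, 0, 0, 0, -10, 0.7], [2, -40, 0, 0, 0, -10, 0.75], [2, -20, 0, 0, 0, -10, 0.75], [0, 0, 0, 0, 0, -10, 0.75], [0, 0, 0, 0, 0, -10, 0.75], [0, 0, 0, 0, 0, -10, 0.75], [0, 0, 0, 0, 0, -10, 0.75]]

```text
time_s: 18.32
eef_pos: [459.6, -105.9, 215.8]
orientation: [0.978, 0.197, -0.072, -0.006]
wrist_force: [-0.2, 0.6, -0.6]
opening: 71.1
grip_force: 0.0
```

```bash
python3 look.py m5
python3 - <<'E'
from h import *
import pickle
a,b=pickle.load(open("m5.pkl","rb"))
h=cv2.cvtColor(a["img"],cv2.COLOR_RGB2HSV);H,S,V=[h[...,i].astype(int) for i in range(3)]
print("tin",rect(a,sub(a["img"],340,250,410,350,(H>75)&(H<100)&(S>90)&(V>70)),26))
a,b=pickle.load(open("m4.pkl","rb"))
h=cv2.cvtColor(a["img"],cv2.COLOR_RGB2HSV);H,S,V=[h[...,i].astype(int) for i in range(3)]
print("tin m4",rect(a,sub(a["img"],340,250,410,350,(H>75)&(H<100)&(S>90)&(V>70)),26))
E
```

```text
tin (((457.8111877441406, -134.07969665527344), (58.39859390258789, 15.360651969909668), 11.452751159667969), (365, 284, 11, 20))
tin m4 (((466.257080078125, -148.83737182617188), (91.36198425292969, 48.62250518798828), 10.115370750427246), (365, 273, 25, 33))
```

View pics/m5.png

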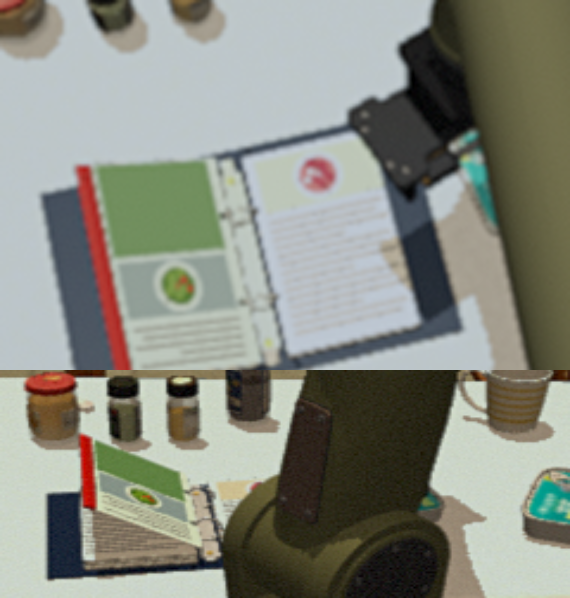

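The leaf now lies on the left with the green band and back recipe showing (band around crop (160,205)), springing about 0.4 rad off the pages. The tin is still flat on the right. Compute the levelling turn.

Run:
```python
from rig import *
from scipy.spatial.transform import Rotation as R
import numpy as np
s=sense();q=R.from_quat(s["orientation"]);a=np.radians(6)
t=R.from_quat([np.cos(a),np.sin(a),0,0]);print(np.degrees((t*q.inv()).as_rotvec()).round(2),s["eef_pos"],s["q"])
```

```text
[  0.22  -8.32 -11.04] [ 459.59028941 -106.53275306  215.62524721] [ 0.98531338  0.13556837 -0.89794858  1.79710309  0.13757739  1.40422767
 -1.11659522]
```

Request:
carry_out:
  rows:
    - [[3, -12, 0, 0, -4, -5, 0.75], [4, -20, 0, 0, -4, -5, 0.75], [3, -12, 0, 0, 0, 0, 0.75], [0, 0, 0, 0, 0, 0, 0.75], [0, 0, 0, 0, 0, 0, 0.75]]

```text
time_s: 19.05
eef_pos: [470.3, -147.7, 215.1]
orientation: [0.993, 0.117, -0.004, 0.001]
wrist_force: [0.5, 0.4, 0.7]
opening: 76.1
grip_force: 0.0
```

Run:
```python
from rig import *
from scipy.spatial.transform import Rotation as R
import numpy as np
s=sense();q=R.from_quat(s["orientation"]);a=np.radians(6)
t=R.from_quat([np.cos(a),np.sin(a),0,0]);print(np.degrees((t*q.inv()).as_rotvec()).round(2),s["eef_pos"],s["q"])
```

```text
[ 0.15 -0.41 -1.41] [ 470.27931715 -147.69033363  215.07820069] [ 1.0778079   0.05536742 -0.84660557  1.84613493  0.04802355  1.26542174
 -1.11953558]
```

Request:
carry_out:
  rows:
    - [[-0.5, -2.5, -30, 0, -0.4, -1.4, 0.75], [0, 0, -40, 0, 0, 0, 0.75], [0, 0, -40, 0, 0, 0, 0.75], [0, 0, -35, 0, 0, 0, 0.75], [0, 0, -20, 0, 0, 0, 0.75], [0, 0, -12, 0, 0, 0, 0.75], [0, 0, -6, 0, 0, 0, 0.75], [0, 0, 0, 0, 0, 0, 0.75], [0, 0, 0, 0, 0, 0, 0.3], [0, 0, 0, 0, 0, 0, 0.2], [0, 0, 0, 0, 0, 0, 0.2], [0, 0, 0, 0, 0, 0, 0.2]]
  force: 15

```text
time_s: 20.55
eef_pos: [469.8, -151.3, 32.7]
orientation: [0.995, 0.103, 0.0, 0.002]
wrist_force: [-1.7, 0.7, 4.2]
opening: 59.7
grip_force: 15.0
```

Request:
carry_out:
  rows:
    - [[0, 0, 10, 0, 0, 0, 0.2], [0, 0, 20, 0, 0, 0, 0.2], [0, 0, 35, 0, 0, 0, 0.2], [0, 0, 40, 0, 0, 0, 0.2], [0, 0, 40, 0, 0, 0, 0.2], [0, 0, 40, 0, 0, 8, 0.2], [0, 0, 15, 0, 0, 8, 0.2], [0, 0, 0, 0, 0, 8, 0.2], [0, 0, 0, 0, 0, 8, 0.2], [0, 0, 0, 0, 0, 8, 0.2], [0, 0, 0, 0, 0, 8, 0.2], [0, 0, 0, 0, 0, 8, 0.2]]

```text
time_s: 22.05
eef_pos: [469.4, -150.7, 233.2]
orientation: [0.828, 0.56, 0.001, 0.002]
wrist_force: [0.7, -0.1, -1.7]
opening: 59.4
grip_force: 15.0
```

Run:
```python
from h import *
import pickle
def hsv(g):
    h=cv2.cvtColor(g["img"],cv2.COLOR_RGB2HSV);return [h[...,i].astype(int) for i in range(3)]
g=pickle.load(open("w1.pkl","rb"));H,S,V=hsv(g)
print("w red",rect(g,sub(g["img"],350,130,420,320,((H<6)|(H>174))&(S>130)&(V>80)),24.5)[0])
for uv,n in (((108.5,85),"TL (106,172)"),((427.5,139.5),"TR (106,-172)"),((113.5,270.5),"BL page-side (-106,172)")):
    print(n,onz(g,uv,3).round(1))
print(np.array([438,85.5])+np.array([[106,172],[106,-172],[-106,172]])@np.array([[.9985,.0545],[-.0545,.9985]]))
for nm in("im0.pkl","m5.pkl"):
    d=pickle.load(open(nm,"rb"));t=d["top"] if nm=="im0.pkl" else d[0];H,S,V=hsv(t)
    if nm=="m5.pkl":
        print("green px",cv2.minAreaRect(max(cv2.findContours(sub(t["img"],235,270,300,330,(H>35)&(H<75)&(S>70)),0,2)[0],key=cv2.contourArea)))
        R=np.array([[.9985,-.0545],[.0545,.9985]])
        for th in(.3,.4,.5,.6):
            c=np.array([51,78*np.cos(th)]);p=R@c+[436,86];print(th,project(t,[*p,22+78*np.sin(th)]))
```

```text
w red ((446.4970703125, -60.17570877075195), (187.18112182617188, 13.333612442016602), 3.1421425342559814)
TL (106,172) [[533.5 259.5   3. ]]
TR (106,-172) [[552.6 -80.8   3. ]]
BL page-side (-106,172) [[322.6 248.2   3. ]]
[[534.467 263.019]
 [553.215 -80.465]
 [322.785 251.465]]
green px ((263.0276184082031, 298.8310241699219), (28.89982795715332, 38.11787796020508), 85.2363510131836)
0.3 [[260.37669209 301.59756849]]
0.4 [[261.12325044 300.70207873]]
0.5 [[262.15524631 299.76409266]]
0.6 [[263.46521968 298.7932156 ]]
```

Request:
carry_out:
  rows:
    - [[1, 20, 0, 0, 0, 8, 0.2], [2, 40, 0, 0, 0, 8, 0.2], [2, 40, 0, 0, 0, 8, 0.2], [2, 40, 0, 0, 0, 1, 0.2], [2, 40, 0, 0, 0, 0, 0.2], [2, 40, 0, 0, 0, 0, 0.2], [1, 40, 0, 0, 0, 0, 0.2], [1, 35, 0, 0, 0, 0, 0.2], [1, 21, 0, 0, 0, 0, 0.2], [0, 0, 0, 0, 0, 0, 0.2], [0, 0, 0, 0, 0, 0, 0.2]]

```text
time_s: 23.42
eef_pos: [483.5, 163.8, 232.4]
orientation: [0.69, 0.724, 0.001, 0.002]
wrist_force: [0.0, 0.6, -1.0]
opening: 59.6
grip_force: 15.0
```

```bash
python3 -c "
from rig import *
from scipy.spatial.transform import Rotation as R
import numpy as np
s=sense();q=R.from_quat(s['orientation']);a=np.radians(93.1/2)
t=R.from_quat([np.cos(a),np.sin(a),0,0]);print(np.degrees((t*q.inv()).as_rotvec()).round(2),s['eef_pos'],s['q'])"
```

```text
[0.09 0.23 0.29] [483.46088032 163.7660792  232.42644209] [ 0.7467419   0.14869261 -1.20157709  1.78477768  0.14704134  1.30272118
 -0.44085059]
```

Request:
carry_out:
  rows:
    - [[0, 1, -20, 0, 0, 0, 0.2], [0, 0, -30, 0, 0, 0, 0.2], [0, 0, -25, 0, 0, 0, 0.2], [0, 0, -15, 0, 0, 0, 0.2], [0, 0, -12, 0, 0, 0, 0.2], [0, 0, -12, 0, 0, 0, 0.2], [0, 0, -12, 0, 0, 0, 0.2], [0, 0, -12, 0, 0, 0, 0.2], [0, 0, -10, 0, 0, 0, 0.2], [0, 0, -8, 0, 0, 0, 0.2], [0, 0, -6, 0, 0, 0, 0.2], [0, 0, 0, 0, 0, 0, 0.2]]

```text
time_s: 24.92
eef_pos: [483.2, 165.8, 69.8]
orientation: [0.689, 0.725, 0.001, 0.001]
wrist_force: [0.0, -0.1, -1.1]
opening: 59.7
grip_force: 15.0
```

Request:
carry_out:
  rows:
    - [[0, 0, -4, 0, 0, 0, 0.2], [0, 0, -4, 0, 0, 0, 0.2], [0, 0, -3, 0, 0, 0, 0.2], [0, 0, -2, 0, 0, 0, 0.2], [0, 0, 0, 0, 0, 0, 0.2], [0, 0, 0, 0, 0, 0, 0.2]]

```text
time_s: 25.68
eef_pos: [483.4, 165.8, 57.2]
orientation: [0.689, 0.724, 0.001, 0.001]
wrist_force: [0.7, 0.3, -2.4]
opening: 59.5
grip_force: 15.0
```

Request:
carry_out:
  rows:
    - [[0, 0, -2, 0, 0, 0, 0.2], [0, 0, -1, 0, 0, 0, 0.2], [0, 0, 0, 0, 0, 0, 0.2]]

```text
time_s: 26.05
eef_pos: [483.6, 165.8, 54.6]
orientation: [0.689, 0.724, 0.001, 0.002]
wrist_force: [-2.4, -1.5, 4.5]
opening: 59.6
grip_force: 15.0
```

```bash
python3 look.py m6
```

```text
(no output)
```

View pics/m6.png

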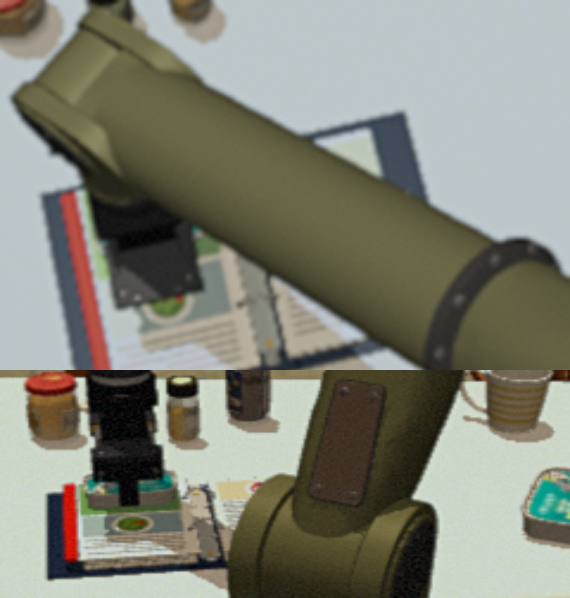

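The leaf is flat, with its bar straight at crop (80,290), and the tin sits on it at lower crop (130,490). Release, lift, and clear the view.

Request:
carry_out:
  rows:
    - [[0, 0, 0, 0, 0, 0, 0.4], [0, 0, 0, 0, 0, 0, 0.65], [0, 0, 0, 0, 0, 0, 0.75], [0, 0, 8, 0, 0, 0, 0.75], [0, 0, 15, 0, 0, 0, 0.75], [0, 0, 30, 0, 0, 0, 0.75], [0, 0, 40, 0, 0, 0, 0.75], [0, 0, 50, 0, 0, 0, 0.75], [0, 0, 40, 0, 0, 0, 0.75], [0, -30, 0, 0, 0, 0, 0.75], [0, -50, 0, 0, 0, 0, 0.75], [0, -50, 0, 0, 0, 0, 0.75]]

```text
time_s: 27.65
eef_pos: [483.5, 35.1, 238.3]
orientation: [0.689, 0.725, 0.001, 0.003]
wrist_force: [0.8, 0.1, -0.0]
opening: 76.3
grip_force: 0.0
```

Request:
carry_out:
  rows:
    - [[0, -50, 0, 0, 0, 0, 0.75], [0, -50, 0, 0, 0, 0, 0.75], [0, -50, 0, 0, 0, 0, 0.75], [0, -40, 0, 0, 0, 0, 0.75], [0, 0, 0, 0, 0, 0, 0.75]]

```text
time_s: 28.28
eef_pos: [483.0, -157.8, 237.8]
orientation: [0.691, 0.722, 0.001, 0.002]
wrist_force: [0.3, 0.6, 0.1]
opening: 75.8
grip_force: 0.0
```

```bash
python3 look.py m7
python3 - <<'E'
from h import *
import pickle
a,b=pickle.load(open("m7.pkl","rb"));h=cv2.cvtColor(a["img"],cv2.COLOR_RGB2HSV);H,S,V=[h[...,i].astype(int) for i in range(3)]
t=rect(a,sub(a["img"],225,260,310,340,(H>75)&(H<100)&(S>90)&(V>70)),48);r=rect(a,sub(a["img"],215,260,270,380,((H<6)|(H>174))&(S>130)&(V>90)),24.5)
print("tin",t,"red",r)
R=np.array([[.9985,.0545],[-.0545,.9985]]);print("tin rel. bar (want 51,-66.5):",R@(np.array(t[0][0])-r[0][0]))
E
```

```text
tin (((483.1734619140625, 164.97628784179688), (48.55953598022461, 92.23014831542969), 1.3655261993408203), (242, 291, 36, 21)) red (((427.804443359375, 231.7259521484375), (189.9396209716797, 11.71158504486084), 3.2553842067718506), (230, 294, 18, 70))
tin rel. bar (want 51,-66.5): [ 51.64810832 -69.66715132]
```

View pics/m7.png

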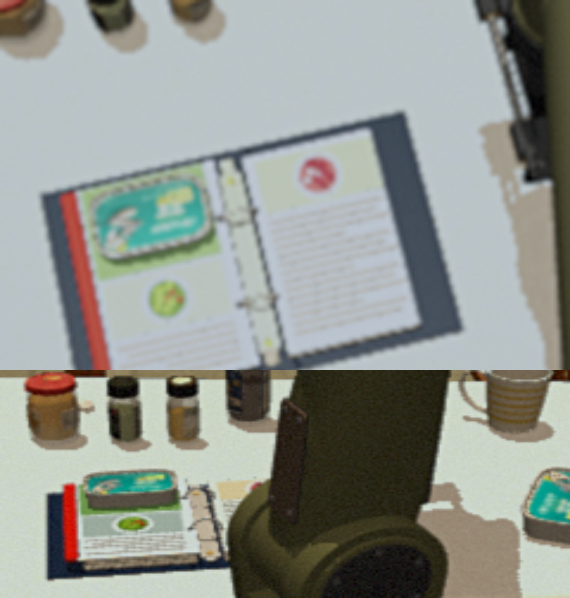

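The tin lies flat on the green band (crop (152,217)), lengthwise, with the recipe picture at (167,298) clear. I'll check it against the band itself.

Run:
```python
from h import *
import pickle
a,b=pickle.load(open("m7.pkl","rb"));h=cv2.cvtColor(a["img"],cv2.COLOR_RGB2HSV);H,S,V=[h[...,i].astype(int) for i in range(3)]
R=np.array([[.9985,.0545],[-.0545,.9985]])
m=(H>33)&(H<72)&(S>45)
m=sub(a["img"],232,280,290,330,m)
y,x=np.nonzero(m);p=R@onz(a,np.c_[x,y],22)[:,:2].T
tm=sub(a["img"],225,260,310,340,(H>75)&(H<100)&(S>90)&(V>70));c=max(cv2.findContours(tm,0,2)[0],key=cv2.contourArea)
q=R@np.array(onz(a,c[:,0],48)[:,:2]).T
print("tin teal x,y range",q.min(1),q.max(1),q.min(1)/2+q.max(1)/2)
print("green percentiles x",np.percentile(p[0],[0,1,5,50,95,99,100]).round(1)," y",np.percentile(p[1],[0,1,5,50,95,99,100]).round(1))
for lo in range(420,520,10):
    k=p[1][(p[0]>lo)&(p[0]<lo+10)]
    if len(k):print(lo,len(k),k.min().round(1),k.max().round(1))
```

```text
tin teal x,y range [467.10530063  92.39878905] [515.87311491 184.38381947] [491.48920777 138.39130426]
green percentiles x [417.7 423.4 428.1 460.7 528.9 531.9 532.6]  y [ 60.4  74.5  89.9 136.  191.2 193.5 194.1]
420 23 126.2 153.6
430 16 130.2 149.4
450 123 86.6 193.6
460 84 86.0 194.1
470 13 88.9 192.5
480 1 193.5 193.5
500 23 64.2 130.7
510 29 60.4 130.1
```

The tin is centred on the band within about 2 mm and the slack is 3.5 mm. Hand in.

```bash
python3 -c "
from rig import *
print(sign_off())"
```

```text
the job is handed in; nothing more can be done
None
```

The leaf is turned to the left and lies flat, with the tin lengthwise on the green band, about 2 mm off its centre, and the recipe uncovered; the job was handed in at about 28 s, no result came back, and I did not re-measure the other objects.

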